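Slide the green board's carrier home in its test dock

ROBOT

A 6-joint arm with a two-finger parallel gripper is mounted at the origin on the work surface. World frame = base frame: x ahead of the robot, y to its left, z up, the work surface at z = 0. Lengths are in mm, angles in degrees, forces in N, time in s.
With the tool pointing down it reaches from about 350 to 850 mm from the base axis. Payload 8.1 kg.
Tool frame: the origin (TCP) lies at the very end of the fingers, on their centre line; the grasp point (between the pads) lies 19 mm behind it; z points along the fingers, y is the direction in which the jaws open and shut (so a half turn about z gives the same grasp; the last joint's range is limited). The gripper opens to 85 mm and grips with 20 to 120 N. Pads are 22 mm wide; open, the fingers measure 114 mm over their backs; the gripper's body (76 mm by 85 mm) begins 54 mm behind the grasp point. The pads swing forward as they close: fully open they stand 13 mm farther back than shut.
Start: joints at [58.361, 7.471, 85.268, -0, 87.261, -4.893], TCP at [269.999, 535.823, 231.292] pointing down, gripper open.
Joint ranges: [-169.43, 169.43], [-51.17, 129.36], [1.28, 143.12], [-76.62, 256.62], [0, 156.53], [-152.29, 152.29]. Speed limits (degrees/s): [136.94, 136.94, 159.86, 180, 180, 180].

INTERFACE

Orientations are given as [roll, pitch, yaw] about the fixed x, y, z axes, in that order (R = Rz(yaw) Ry(pitch) Rx(roll)).
In Python, from bench import sensors, viewer, job gives the robot as it stands.
- The arm moves only by the shell command python3 -m pendant 'ROWS' [FORCE]. ROWS is JSON, one flat list of numbers, 5 for each row, row after row: the shift along the world's x, y, z in mm, then the turn about the world's z in rad, then the finger opening in mm, from 0 to 85.4. In form: [x, y, z, twist, hand, x, y, z, twist, hand, ...]. A call has 1 to 12 rows; each row shifts and turns the pose as measured when the row begins; what a row does not reach is not made up. A row lasts 1/12 s, in which the tool goes at most 41.7 mm and 7.16 degrees, less where a joint would pass 70% of its speed; a pose out of reach is approached as far as the arm can. A call with a gripper value outside its range is refused whole. The fingers move at their own pace and stop on an object; FORCE is the grip in N (left out, the last holds). Time passes only in rows, so rows that do not move let the fingers close. It gives the time, the measured TCP pose, the force and the opening at its end, in the units of the state.
- sensors.sense(): the state, without advancing time (a new reading comes with each control period).
- viewer.snapshot(name): name is "scene" or "top" or "wrist"; returns a dict with "frame" (400x640x3 uint8, blue, green, red), "z_map" (400x640 float32, mm along the optical axis (not along the pixel's ray), 0 where there is no reading), "fx", "fy", "cx", "cy" (pixels), "view" (4x4, takes a point from world to camera coordinates). Camera axes: x right, y down, z forward; pixel columns grow to the right and rows downward; lengths in mm; the calibration is good to about 2 mm. A picture is of the moment at which its call begins.
- job.hand_in(): hands the job in, once; it reports no verdict.
The state is a dict: "time": time; "joint_pos": joint angles; "qd": joint speeds; "joint_efforts": joint torques, N m; "tool_pos": TCP position; "tcp_rot": TCP orientation; "ft_force": force on the tool from outside, world axes, zero at the start; "wrist_torque": the same for the moment, N m; "finger_gap": finger opening in mm.
Only numpy, scipy, OpenCV 4.12 (cv2) and the standard library are available. Lean on these libraries where they do the work, as an engineer would, in place of code of your own. Each camera call takes 0.05 s, during which the arm holds its last target.

TASK

Push the carrier that holds the green circuit board along its dock until it is fully home against the black contact block, so that the board can be tested. Push it at the middle of its bar, for it jams in its guides when pushed off-centre. Leave the other carrier, with the blue board, where it stands.

Things in the scene. Friction and masses are not known exactly. Their poses are not given: they have to be found in the camera images.
- green_carrier: Grey plate 56 mm long (along its slide), 130 wide, 10 thick (140 over its two short side shoes, held in the dock's guides, 1.5 mm play each side), 0.28-0.56 kg, with a green board, and a push bar on its near edge. Origin: centre of underside. x: the way to push. Starts 75-115 mm short of home. Pushed within 15 mm of its middle it slides with 1-3 N; 40 mm off, it skews a few degrees and jams.
- green_bar (a point): Middle of the near face of the green board's carrier's upright push bar, half-way up. Bar: dark steel, 122 mm wide, 10 thick along the slide, its foot 16 mm below this point, its top 16 mm above (50 mm over the table); a yellow mark 20 mm wide at its middle. Axes as the carrier's: x the way to push, y along the bar to the left. At least 40 mm of clear dock floor lies before its near face.
- green_home (a point): Where green_bar lies once the carrier is fully home against the black contact block (rigid stop, 44 mm tall) at its dock's far end. x: along the slide to the block; z up. Dock: fixed grey floor plate 240 x 163 mm, top 26 mm below this point, reaching 159 mm back (-x) from it, open above and at the near end; aluminium guides at both sides 26 mm tall, lips 129 mm apart.
- blue_bar (a point): The same point of the other carrier: alike, but with a blue board, in a like dock of its own beside the green one's; which is left and which is right varies. It must stay where it is.

How it is judged:
By the outcome, as a careful person would: the job done as asked, in the order asked, and still so for the second after the job is handed in, with the robot touching nothing.
It also fails if it takes over 32 s, if anything falls off the work surface, if the arm or the gripper's body presses on something with over 40 N, if the wrist force passes 120 N, or if a joint passes its speed limit or range.

## Working session

There is one attempt and no reset: what is moved stays moved. The work goes in short steps, Python scripts to look and compute and a shell command to move; the robot and the scene stay as the last step left them, time stands still between calls to the robot, and variables do not carry over. Pictures are saved under pics/ and viewed, and the job is handed in when it is done.

```bash
ls; mkdir -p pics; python3 - <<'E'
from bench import sensors, viewer
import cv2
s=sensors.sense(); print({k:s[k] for k in('time','tool_pos','tcp_rot','ft_force','finger_gap')})
for n in("scene","top"):
    d=viewer.snapshot(n); cv2.imwrite(f"pics/{n}1.png",d["frame"]); print(n,d["fx"],d["cx"],d["cy"],d["view"])
E
```

```text
pics
{'time': 0.0, 'tool_pos': array([269.71670098, 535.33268528, 230.2322223 ]), 'tcp_rot': array([-1.79893432e+02, -8.51799208e-03,  1.53253480e+02]), 'ft_force': array([-0.16295835, -0.3597191 , -0.16489471]), 'finger_gap': 85.80084539014963}
scene 416.7191475251246 315.15387401569535 198.56739950687745 [[ 7.24234395e-01  6.89295507e-01  1.88744711e-02 -4.03339261e+02]
 [ 4.68393552e-01 -4.71678693e-01 -7.47078771e-01 -2.20817333e+02]
 [-5.06055355e-01  5.49900822e-01 -6.64467504e-01  1.18544091e+03]
 [ 0.00000000e+00  0.00000000e+00  0.00000000e+00  1.00000000e+00]]
top 436.83894163596506 317.7763625624697 195.89114841584063 [[ 1.25405030e-02 -9.99915942e-01 -3.29307918e-03 -1.10060173e+01]
 [-9.84060920e-01 -1.17572747e-02 -1.77442586e-01  5.90548699e+02]
 [ 1.77388953e-01  5.46580981e-03 -9.84125645e-01  6.81421491e+02]
 [ 0.00000000e+00  0.00000000e+00  0.00000000e+00  1.00000000e+00]]
```

View pics/scene1.png

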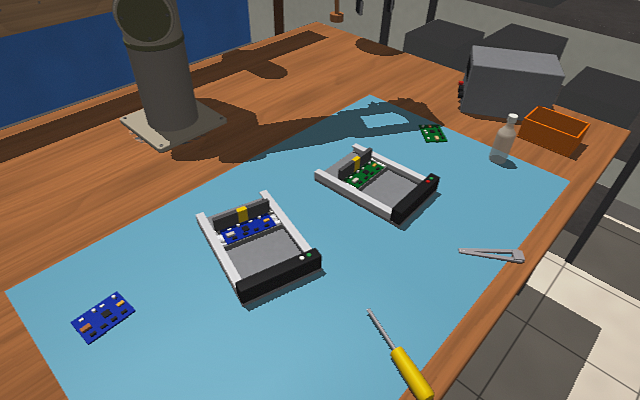

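View pics/top1.png

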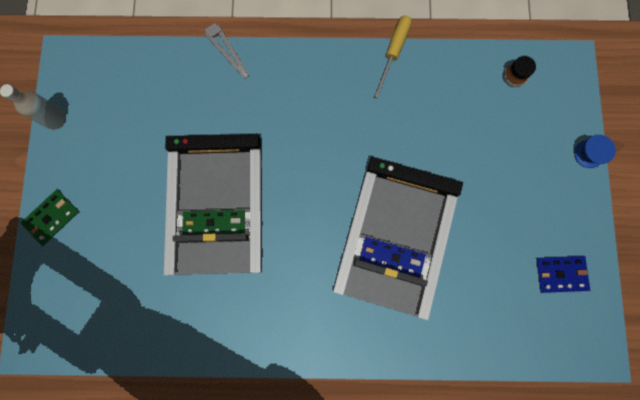

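The top view shows the green carrier in the left dock, with its yellow mark at about (209,237). The black block is at about (213,143) and the blue carrier is in the right dock, at about (391,272).

```bash
cat > h.py <<'E'
import numpy as np, cv2
from bench import sensors, viewer
def ray(d,uv,z):
    V=np.asarray(d["view"]);R=V[:3,:3];t=V[:3,3];c=-R.T@t
    r=R.T@np.array([(uv[0]-d["cx"])/d["fx"],(uv[1]-d["cy"])/d["fy"],1]); return c+r*(z-c[2])/r[2]
def blobs(d,lo,hi,roi,mn=20):
    hsv=cv2.cvtColor(d["frame"],cv2.COLOR_BGR2HSV); m=cv2.inRange(hsv,lo,hi)
    k=np.zeros_like(m);k[roi[1]:roi[3],roi[0]:roi[2]]=1;m*=k
    n,l,st,ce=cv2.connectedComponentsWithStats(m)
    return m,[(st[i],ce[i],cv2.minAreaRect(np.argwhere(l==i)[:,::-1].astype(np.float32))) for i in range(1,n) if st[i][4]>=mn]
def depthpt(d,u,v):
    V=np.asarray(d["view"]);z=d["z_map"][v,u]
    return V[:3,:3].T@(np.array([(u-d["cx"])/d["fx"]*z,(v-d["cy"])/d["fy"]*z,z])-V[:3,3])
E
python3 - <<'E'
from h import *
d=viewer.snapshot("top")
np.set_printoptions(precision=1,suppress=True)
for nm,lo,hi,roi in(("yel",(20,120,100),(35,255,255),(150,120,470,330)),("white",(0,0,150),(180,60,255),(150,120,280,290)),("blk",(0,0,0),(180,255,45),(150,120,280,170))):
    for st,ce,r in blobs(d,lo,hi,roi)[1]: print(nm,st,ce,r, ray(d,ce,50)); 
for u,v in((209,235),(209,240),(190,236),(235,236),(170,210),(170,270),(256,170),(256,265),(213,140),(213,260)): print(u,v,depthpt(d,u,v))
c=d["frame"][120:290,150:280]; cv2.imwrite("pics/crop1.png",cv2.resize(c,None,fx=4,fy=3.5,interpolation=cv2.INTER_NEAREST))
s=viewer.snapshot("scene"); c=s["frame"][130:240,300:450]; cv2.imwrite("pics/crop2.png",cv2.resize(c,None,fx=5,fy=5,interpolation=cv2.INTER_NEAREST))
E
```

```text
yel [203 234  13   8  95] [208.8 237.3] ((209.0, 237.5), (7.0, 12.0), 90.0) [519.2 176.3  50. ]
yel [384 268  14  10  95] [390.7 272.6] ((390.76416015625, 272.57550048828125), (12.774530410766602, 7.28010892868042), 15.945395469665527) [ 465.2 -124.6   50. ]
white [ 245  150   15  123 1262] [254.3 211.6] ((252.0, 211.0), (122.0, 14.0), 90.0) [563.1 102.4  50. ]
white [ 163  153   14  123 1182] [169.9 213.7] ((169.81834411621094, 213.99449157714844), (9.995412826538086, 122.30750274658203), 1.7357045412063599) [557.8 243.9  50. ]
white [177 215   6  12  55] [179.3 220.6] ((179.25384521484375, 220.46923828125), (4.8373541831970215, 11.039091110229492), 7.125016689300537) [546.4 227.3  50. ]
white [232 219   8   3  24] [235.5 220. ] ((235.5, 220.0), (2.0, 7.0), 90.0) [548.6 133.3  50. ]
blk [ 166  134   95   21 1392] [214.  142.4] ((213.0113525390625, 143.2603759765625), (18.504257202148438, 94.34564971923828), 87.51044464111328) [682.9 176.5  50. ]
209 235 [522.8 175.9  51.2]
209 240 [515.  176.8  45.8]
190 236 [520.8 207.2  51.4]
235 236 [521.6 132.3  52.8]
170 210 [567.4 252.1  26.9]
170 270 [465.  245.3  25. ]
256 170 [640.4 105.8  26.4]
256 265 [475.2  99.7  25.6]
213 140 [688.3 179.5  46.3]
213 260 [483.1 176.6  11.2]
```

View pics/crop1.png

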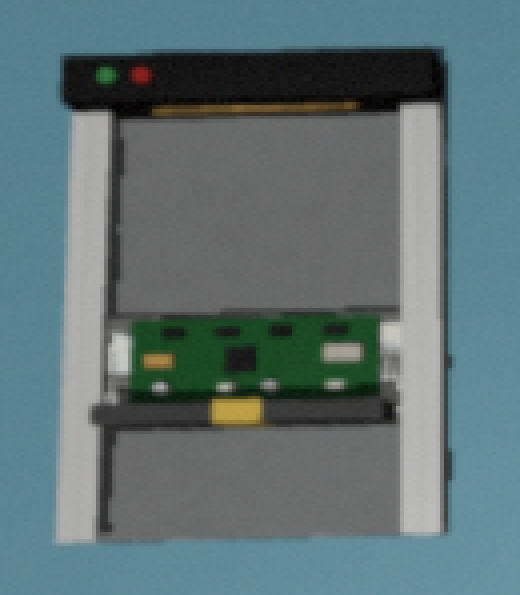

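View pics/crop2.png

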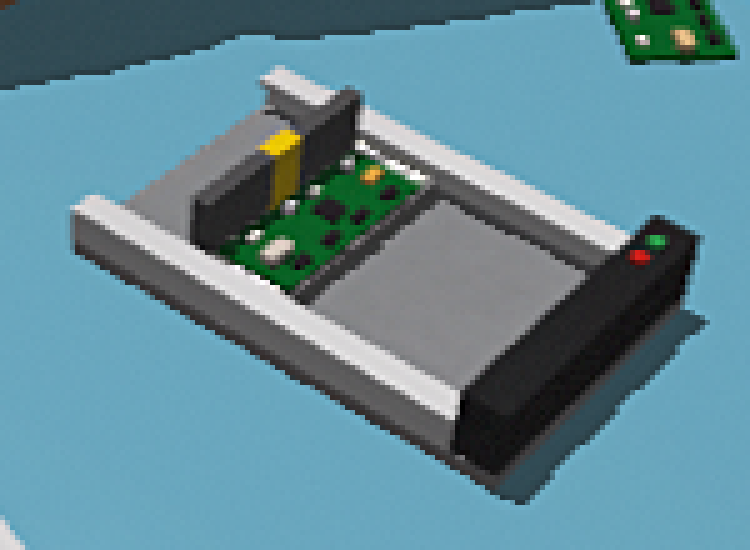

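```bash
python3 - <<'E'
from h import *
np.set_printoptions(precision=1,suppress=True)
d=viewer.snapshot("top"); V=d["view"]; print("cam",-V[:3,:3].T@V[:3,3])
m,_=blobs(d,(0,0,150),(180,60,255),(150,120,280,290))
P={k:[] for k in("Lo","Li","Ri","Ro")}
for v in range(160,268,3):
    for k,(a,b) in {"L":(160,177),"R":(243,264)}.items():
        c=np.flatnonzero(m[v,a:b])+a
        if len(c)<6: continue
        o,i=(c[0]-.5,c[-1]+.5) if k=="L" else (c[-1]+.5,c[0]-.5)
        P[k+"o"].append(ray(d,(o,v),26)); P[k+"i"].append(ray(d,(i,v),26))
for k,p in P.items():
    p=np.array(p); 
    f=np.polyfit(p[:,0],p[:,1],1); r=p[:,1]-np.polyval(f,p[:,0]); p=p[abs(r)<2]; f=np.polyfit(p[:,0],p[:,1],1)
    print(k,"yaw",np.degrees(np.arctan(f[0])),"y@515",np.polyval(f,515),len(p))
# block near top edge and dock near end
g=d["frame"].astype(int).sum(2)
for u in (180,213,245): print(u,[int(x) for x in g[130:160,u]],"bar",[int(x) for x in g[228:246,u]])
print("dock near end",ray(d,(168,274.5),26),ray(d,(254,272.5),26))
# bar ends at the top z50, row 236
row=d["frame"][236,165:255].astype(int).sum(1); print(row)
Z=[depthpt(d,209,v) for v in range(232,246)]; print(np.array(Z))
E
```

```text
cam [460.4  -7.8 775.4]
Lo yaw 2.351727739036261 y@515 258.71687140098027 36
Li yaw 2.2176159380261544 y@515 241.77640945495975 33
Ri yaw 2.3079758944641755 y@515 112.25510478216188 34
Ro yaw 2.075175338222141 y@515 95.12266410995919 36
180 [353, 359, 359, 357, 344, 244, 88, 65, 62, 59, 68, 66, 62, 71, 60, 60, 50, 56, 53, 36, 39, 33, 25, 63, 206, 268, 268, 274, 265, 208] bar [296, 299, 233, 156, 187, 196, 191, 187, 175, 176, 175, 174, 165, 132, 170, 268, 310, 311]
213 [366, 361, 357, 351, 249, 102, 47, 72, 65, 61, 65, 67, 61, 70, 62, 70, 68, 47, 39, 85, 244, 220, 142, 247, 313, 322, 315, 318, 314, 320] bar [137, 132, 98, 54, 77, 206, 352, 414, 421, 417, 418, 405, 317, 226, 280, 319, 326, 324]
245 [364, 361, 356, 255, 118, 57, 63, 60, 51, 67, 70, 68, 64, 63, 56, 68, 43, 44, 47, 9, 15, 87, 239, 306, 316, 317, 312, 313, 310, 314] bar [331, 228, 218, 209, 205, 178, 152, 134, 140, 140, 143, 125, 131, 267, 324, 330, 331, 331]
dock near end [457.4 247.8  26. ] [462.6 102.5  26. ]
[469 507 521 517 516 511 505 415 278 202 175 176 178 194 181 175 174 180
 176 176 165 179 178 171 165 171 170 167 171 176 180 172 169 172 173 171
 176 236 374 412 416 417 411 415 419 416 419 416 421 405 290 188 171 172
 172 176 181 181 182 174 169 170 166 178 174 177 173 175 182 170 179 176
 179 180 175 179 182 174 171 179 140  73  68 185 407 510 534 543 543 539]
[[530.7 184.1  19.8]
 [528.7 183.2  23.2]
 [524.5 175.9  51.3]
 [522.7 175.5  52.8]
 [521.2 175.8  51.3]
 [519.4 175.3  52.8]
 [517.7 175.1  53. ]
 [516.2 175.4  51.7]
 [514.8 176.1  48.3]
 [514.7 181.5  26.8]
 [514.2 185.9   9. ]
 [512.6 186.3   7.1]
 [510.9 186.1   7.1]
 [509.1 185.8   8.2]]
```

The dock yaw is 2.25°. The bar's near face is at x≈514.5 and its middle at y≈176.5, 50 mm high at the top. Home is about 104 mm further on, which fits the given range. I'll move over the clear floor with shut fingers and the jaw axis along the bar.

```bash
python3 -m pendant '[17.3,-30,0,0.1,0, 17.3,-30,0,0.1,0, 17.3,-30,0,0.1,0, 17.3,-30,0,0.1,0, 17.3,-30,0,0.1,0, 17.3,-30,0,0,0, 17.3,-30,0,0,0, 17.3,-30,0,0,0, 17.3,-30,0,0,0, 17.3,-30,0,0,0, 17.3,-30,0,0,0, 17.3,-30,0,0,0]' 40
```

```text
time: 1.25
tool_pos: [478.0, 163.9, 229.1]
tcp_rot: [-180.0, -0.1, -176.0]
ft_force: [0.3, 0.3, 0.0]
finger_gap: 0.1
```

```bash
python3 -m pendant '[0,8,-30,-0.03,0, 0,3,-30,0,0, 0,0,-30,0,0, 0,0,-20,0,0, 0,0,-10,0,0, 0,0,0,0,0]'; python3 - <<'E'
from h import *
s=sensors.sense();print(s["tool_pos"],s["tcp_rot"],s["time"])
d=viewer.snapshot("top"); cv2.imwrite("pics/top2.png",d["frame"])
d=viewer.snapshot("scene"); cv2.imwrite("pics/scene2.png",cv2.resize(d["frame"][80:280,250:500],None,fx=3,fy=3))
E
```

```text
time: 1.75
tool_pos: [483.6, 165.3, 107.5]
tcp_rot: [-179.9, 0.4, -178.6]
ft_force: [-0.3, 0.3, 0.0]
finger_gap: -0.2
[483.60727898 165.34960204 107.52638218] [-179.88762318    0.38067412 -178.61666334] 1.75
```

View pics/scene2.png

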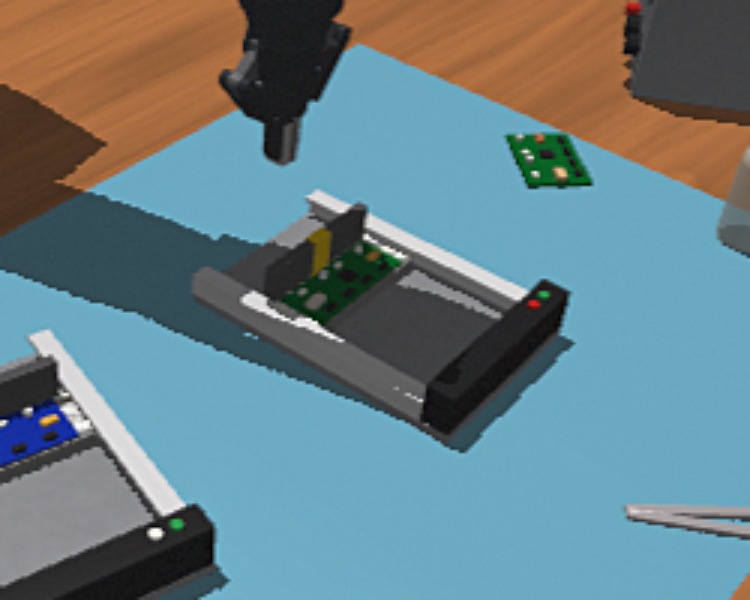

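View pics/top2.png

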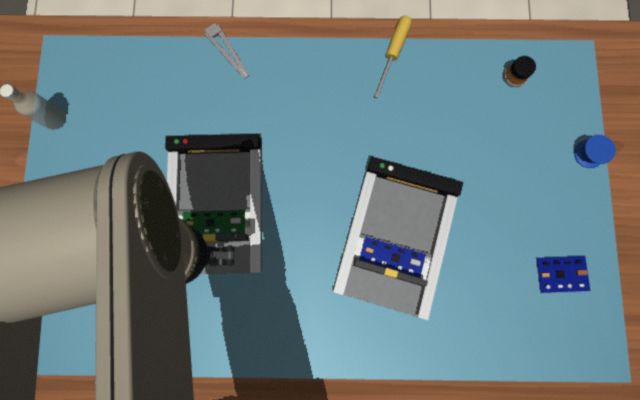

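The fingers are shut and aligned with the dock at z≈107. They are 10 mm too far right (y 165) and 5 mm too far forward, so I'll correct that and go down.

```bash
python3 -m pendant '[-5,10,0,0.015,0, 0,0,0,0,0, 0,0,0,0,0]'; python3 -m pendant '[0,0,0,0,0]'
```

```text
time: 2.1
tool_pos: [482.5, 178.1, 115.1]
tcp_rot: [180.0, 1.0, -177.6]
ft_force: [0.7, -0.2, 0.7]
finger_gap: 0.2
time: 2.18
tool_pos: [483.1, 178.8, 116.5]
tcp_rot: [179.9, 1.1, -177.6]
ft_force: [-0.6, 0.2, 0.1]
finger_gap: -0.1
```

```bash
python3 -m pendant '[0,0,0,0,0, 0,0,0,0,0]';python3 -m pendant '[-4,-3,-30,0,0, 0,0,-20,0,0, 0,0,-10,0,0]'; python3 -m pendant '[0,0,0,0,0]'
```

```text
time: 2.35
tool_pos: [484.2, 179.5, 118.4]
tcp_rot: [179.9, 1.3, -177.5]
ft_force: [-0.2, -0.5, 1.6]
finger_gap: 0.0
time: 2.6
tool_pos: [484.7, 177.6, 62.4]
tcp_rot: [179.8, 1.9, -177.5]
ft_force: [-0.4, -0.9, 0.1]
finger_gap: 0.1
time: 2.68
tool_pos: [482.9, 177.0, 60.1]
tcp_rot: [179.8, 1.7, -177.5]
ft_force: [-0.8, 0.6, 0.2]
finger_gap: 0.1
```

```bash
python3 -m pendant '[-3,-1,-16,0,0, -1,-1,-12,0,0, 0,0,-5,0,0]'; python3 -m pendant '[0,0,0,0,0]'; python3 - <<'E'
from h import *
d=viewer.snapshot("scene"); cv2.imwrite("pics/scene3.png",cv2.resize(d["frame"][80:280,250:500],None,fx=3,fy=3))
d=viewer.snapshot("wrist"); cv2.imwrite("pics/wrist3.png",d["frame"])
E
```

```text
time: 2.93
tool_pos: [480.9, 175.3, 28.7]
tcp_rot: [179.8, 1.9, -177.5]
ft_force: [0.7, 0.4, 1.1]
finger_gap: -0.1
time: 3.02
tool_pos: [480.3, 175.1, 27.9]
tcp_rot: [179.8, 1.8, -177.5]
ft_force: [0.8, -0.6, 0.4]
finger_gap: -0.2
```

View pics/scene3.png

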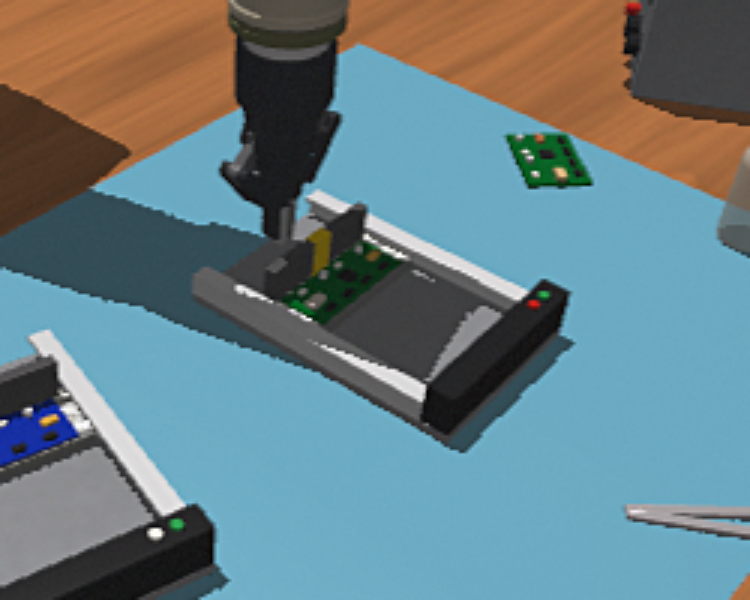

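View pics/wrist3.png

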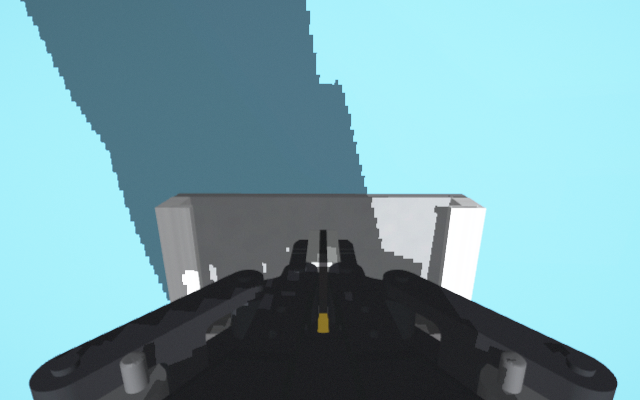

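In the wrist view the yellow mark (323,322) sits centred between the fingers (about 322), so the push line is right. I'll push in small steps.

```bash
python3 -m pendant '[6,0.3,0,0,0, 6,0.2,0,0,0, 5,0.2,0,0,0, 3,0.1,0,0,0]'; python3 -m pendant '[4,0.2,0,0,0, 4,0.2,0,0,0]'
```

```text
time: 3.45
tool_pos: [505.2, 176.9, 32.4]
tcp_rot: [179.7, 2.2, -177.5]
ft_force: [-0.0, 0.4, -0.3]
finger_gap: 0.3
time: 3.62
tool_pos: [514.4, 177.4, 32.8]
tcp_rot: [179.7, 2.2, -177.5]
ft_force: [-1.0, -0.7, -1.4]
finger_gap: 0.1
```

```bash
python3 -m pendant '[5,-0.5,-2,0,0, 5,0,-2,0,0, 5,0,-1,0,0]'; python3 - <<'E'
from h import *
d=viewer.snapshot("scene"); cv2.imwrite("pics/scene4.png",cv2.resize(d["frame"][80:280,250:500],None,fx=3,fy=3))
d=viewer.snapshot("wrist"); cv2.imwrite("pics/wrist4.png",d["frame"])
E
```

```text
time: 3.87
tool_pos: [531.0, 177.0, 27.6]
tcp_rot: [179.7, 2.2, -177.5]
ft_force: [-1.1, -0.2, 0.9]
finger_gap: 0.3
```

View pics/scene4.png

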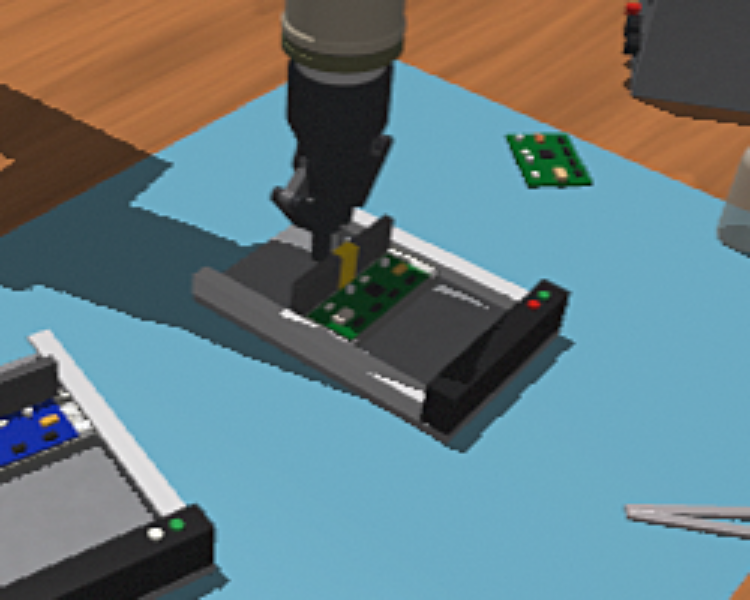

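View pics/wrist4.png

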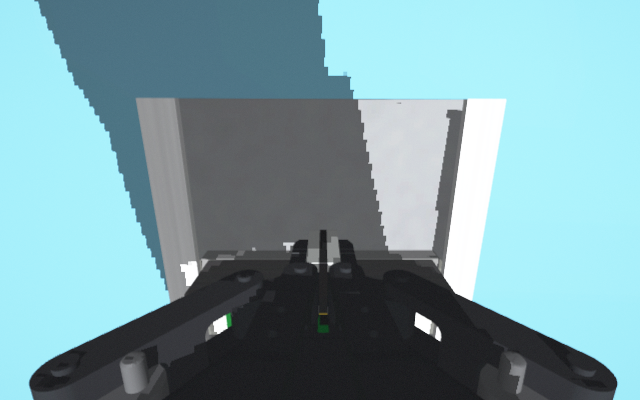

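The scene view shows the carrier sliding straight, with the fingers on the yellow mark. I'll carry on.

```bash
python3 -m pendant '[5,0.3,0,0,0, 5,0.2,0,0,0, 5,0.2,-1,0,0, 5,0.2,0,0,0]'; python3 -m pendant '[5,0.2,0,0,0, 5,0.2,-1,0,0, 4,0.2,0,0,0, 3,0.2,0,0,0]'
```

```text
time: 4.3
tool_pos: [551.8, 177.8, 26.1]
tcp_rot: [179.7, 2.1, -177.5]
ft_force: [-0.5, -0.2, -0.3]
finger_gap: -0.2
time: 4.63
tool_pos: [571.3, 178.7, 25.0]
tcp_rot: [179.7, 2.1, -177.5]
ft_force: [-1.8, -0.2, 0.6]
finger_gap: 0.2
```

```bash
python3 -m pendant '[5,0.2,0,0,0, 5,0.2,0,0,0, 4,0.2,0,0,0]'; python3 -m pendant '[3,0.1,0,0,0, 2,0.1,0,0,0, 2,0.1,0,0,0]';  python3 - <<'E'
from h import *
d=viewer.snapshot("scene"); cv2.imwrite("pics/scene5.png",cv2.resize(d["frame"][80:280,250:500],None,fx=3,fy=3))
E
```

```text
time: 4.88
tool_pos: [586.4, 179.3, 24.8]
tcp_rot: [179.7, 2.1, -177.5]
ft_force: [-1.3, -0.8, -0.1]
finger_gap: 0.1
time: 5.13
tool_pos: [594.8, 179.7, 24.8]
tcp_rot: [179.7, 2.1, -177.5]
ft_force: [-0.4, -0.1, 0.5]
finger_gap: 0.3
```

View pics/scene5.png

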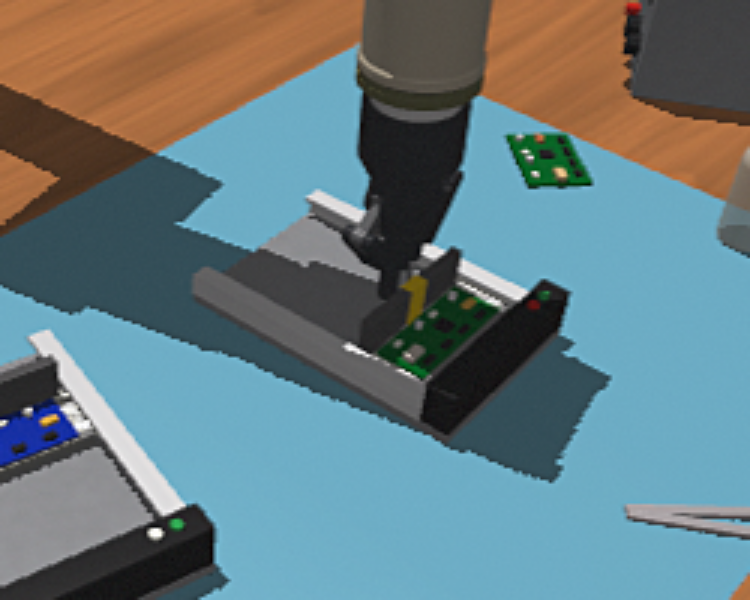

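The bar is straight and the plate is nearly at the block. I'll close the last gap slowly and watch the force.

```bash
python3 -m pendant '[2,0.1,0,0,0, 2,0.1,0,0,0]'; python3 -m pendant '[2,0.1,0,0,0, 2,0.1,0,0,0]'; python3 -m pendant '[2,0.1,0,0,0, 2,0.1,0,0,0]'
```

```text
time: 5.35
tool_pos: [599.2, 179.9, 24.8]
tcp_rot: [179.7, 2.1, -177.5]
ft_force: [-0.9, 0.7, 0.7]
finger_gap: -0.2
time: 5.52
tool_pos: [603.3, 180.1, 24.9]
tcp_rot: [179.7, 2.1, -177.5]
ft_force: [-1.9, -0.2, 0.3]
finger_gap: 0.3
time: 5.68
tool_pos: [607.7, 180.4, 24.9]
tcp_rot: [179.7, 2.1, -177.5]
ft_force: [-0.9, -0.7, 0.5]
finger_gap: 0.1
```

```bash
python3 -m pendant '[2,0.1,0,0,0]'; python3 -m pendant '[2,0.1,0,0,0]'; python3 -m pendant '[2,0.1,0,0,0]'
```

```text
time: 5.77
tool_pos: [608.8, 180.4, 24.6]
tcp_rot: [179.7, 2.0, -177.5]
ft_force: [-11.9, -0.4, 5.0]
finger_gap: -0.1
time: 5.85
tool_pos: [608.8, 180.4, 23.8]
tcp_rot: [179.8, 1.7, -177.5]
ft_force: [-12.2, -0.7, 4.3]
finger_gap: -0.0
time: 5.93
tool_pos: [608.7, 180.4, 22.9]
tcp_rot: [179.8, 1.4, -177.5]
ft_force: [-8.7, -0.6, 2.7]
finger_gap: 0.1
```

It met a firm stop at x = 608.8 with 12 N (608 was predicted). I'll back off, rise and look.

```bash
python3 -m pendant '[-5,-0.2,0,0,0, -10,-0.4,0,0,0, -12,-0.5,0,0,0, -5,0,0,0,0]'; python3 -m pendant '[-2,0,15,0,0, -2,0,30,0,0, -3,0,35,0,0, -20,0,35,0,0, -35,0,20,0,0, -35,10,10,0,0, -30,20,0,0,0, -20,30,0,0,0, -10,35,0,0,0, 0,35,0,0,0, 0,35,0,0,0, 0,20,0,0,0]'; python3 -m pendant '[0,30,0,0,0, 0,30,0,0,0, 0,30,0,0,0, 0,20,0,0,0, 0,0,0,0,0]'
python3 - <<'E'
from h import *
np.set_printoptions(precision=1,suppress=True)
d=viewer.snapshot("top"); cv2.imwrite("pics/top6.png",d["frame"])
for st,ce,r in blobs(d,(20,120,100),(35,255,255),(150,100,470,330))[1]: print(ce,ray(d,ce,50))
d=viewer.snapshot("scene"); cv2.imwrite("pics/scene6.png",cv2.resize(d["frame"][130:240,300:450],None,fx=5,fy=5))
E
```

```text
time: 6.27
tool_pos: [576.9, 179.2, 22.7]
tcp_rot: [179.8, 1.5, -177.5]
ft_force: [-0.0, 0.1, -0.3]
finger_gap: -0.1
time: 7.27
tool_pos: [413.9, 367.4, 179.4]
tcp_rot: [179.4, 2.5, -178.0]
ft_force: [0.3, -0.2, 0.3]
finger_gap: 0.3
time: 7.68
tool_pos: [413.0, 488.7, 181.5]
tcp_rot: [179.0, 2.9, -177.8]
ft_force: [0.9, 1.0, -0.4]
finger_gap: -0.0
[209.7 176.2] [623.  180.6  50. ]
[390.7 272.6] [ 465.2 -124.6   50. ]
```

View pics/scene6.png

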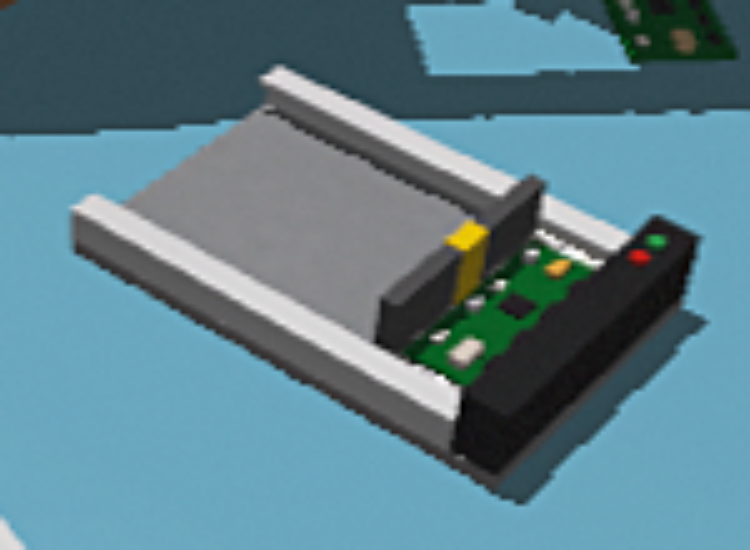

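View pics/top6.png

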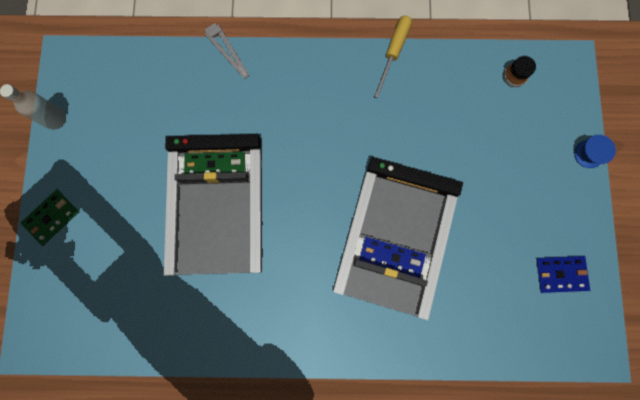

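The green bar now stands about 104 mm further on, parallel to the block, with the plate up against it. The blue mark's pixel position (390.7,272.6) hasn't changed. Handing in.

```bash
python3 - <<'E'
from bench import job
print(job.hand_in())
E
```

```text
the job is handed in; nothing more can be done
None
```

The green carrier is home against its black contact block, and the job was handed in at about 7.8 s with the arm clear of everything.

I pushed it with shut fingers at the yellow mark. It slid with 1–2 N until it met a firm stop at TCP x = 608.8 mm, where the force rose to about 12 N. I then backed off and lifted away.

- **Travel:** the last pictures show the bar's mark moved 103.8 mm along the slide, against about 104 mm predicted. The near face lies about 158–159 mm from the dock's near end, where 159 mm is nominal.
- **Seating:** by eye the carrier is square and up against the block. I did not measure the gap at the block directly, and the camera calibration is only good to about 2 mm.
- **Blue carrier:** its mark is at the same pixel position as before, so it did not move.

No check failed. The arm drifted a few millimetres and about 2° of pitch between rows. I corrected the position drift with small shifts as I went, but the pitch stayed and did not matter for the push.

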